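# Find the rocking corner of the test-stage plate and press its shim flat

## Task

One corner of the white test-stage plate rocks. Press down on the black dots at its corners, one after another, until you find the corner that sinks, then press that corner's bent brass shim down by its orange dome until it lies flat, and come away. Leave the other three shims bent up, and do not pick up, shift or knock over the jar, the bottle or the beaker.

Things in the scene. Friction and masses are not known exactly. Their poses are not given: they have to be found in the camera images.
- stage: Pedestal under the white plate, 240 mm (x) by 280 mm (y), whose flat top is 42 mm above the bench at rest. Origin: on the bench under the plate's centre; axes: x to the plate's far edge, y to its left edge, z up (yaw varies by 0.35 rad either way).
- plate: The white plate, on a springy ball stud and four hidden feet. Origin: centre of its underside, 32 mm up; axes as the stage's. Three corners are firm (under 1.5 mm of give). Under the fourth the foot is 8 mm too short, so it rocks: its dot sinks about 1 mm per 1.5 N, up to about 11 mm, and springs back. Only there is room for the shim to go flat, which takes up most of the rock.
- corner_nl (a point): Centre of the black dot (16 mm across) on the plate's top at its near left corner: the place to press to try that corner. At rest 42 mm above the bench, at (-107, 127) mm in the stage's frame.
- shim_nl_pad (a point): Top of the orange dome (9 mm radius) on the free end of the near left corner's shim, a brass leaf 50 x 24 mm bent up out of a window in the plate, the dome about 20 mm higher than when flat. Flat, the leaf is flush with the plate and the dome's top lies at (-50, 100) mm in the stage's frame, 51 mm above the bench: press straight down there.
- shim_nl (a joint): How far the near left corner's shim is pressed (rad): 0 to 0.06 at the start (bent up), 0.55 flat. Its hinge is at (-90, 100) mm in the stage's frame, on the corner side; the domed end points to the plate's middle. It takes 4 to 10 N at the dome and stays where it is left. At a firm corner it jams about 60% of the way and stays bent.
- corner_nr (a point): Centre of the black dot (16 mm across) on the plate's top at its near right corner: the place to press to try that corner. At rest 42 mm above the bench, at (-107, -127) mm in the stage's frame.
- shim_nr_pad (a point): Top of the orange dome (9 mm radius) on the free end of the near right corner's shim, a brass leaf 50 x 24 mm bent up out of a window in the plate, the dome about 20 mm higher than when flat. Flat, the leaf is flush with the plate and the dome's top lies at (-50, -100) mm in the stage's frame, 51 mm above the bench: press straight down there.
- shim_nr (a joint): How far the near right corner's shim is pressed (rad): 0 to 0.06 at the start (bent up), 0.55 flat. Its hinge is at (-90, -100) mm in the stage's frame, on the corner side; the domed end points to the plate's middle. It takes 4 to 10 N at the dome and stays where it is left. At a firm corner it jams about 60% of the way and stays bent.
- corner_fl (a point): Centre of the black dot (16 mm across) on the plate's top at its far left corner: the place to press to try that corner. At rest 42 mm above the bench, at (107, 127) mm in the stage's frame.
- shim_fl_pad (a point): Top of the orange dome (9 mm radius) on the free end of the far left corner's shim, a brass leaf 50 x 24 mm bent up out of a window in the plate, the dome about 20 mm higher than when flat. Flat, the leaf is flush with the plate and the dome's top lies at (50, 100) mm in the stage's frame, 51 mm above the bench: press straight down there.
- shim_fl (a joint): How far the far left corner's shim is pressed (rad): 0 to 0.06 at the start (bent up), 0.55 flat. Its hinge is at (90, 100) mm in the stage's frame, on the corner side; the domed end points to the plate's middle. It takes 4 to 10 N at the dome and stays where it is left. At a firm corner it jams about 60% of the way and stays bent.
- corner_fr (a point): Centre of the black dot (16 mm across) on the plate's top at its far right corner: the place to press to try that corner. At rest 42 mm above the bench, at (107, -127) mm in the stage's frame.
- shim_fr_pad (a point): Top of the orange dome (9 mm radius) on the free end of the far right corner's shim, a brass leaf 50 x 24 mm bent up out of a window in the plate, the dome about 20 mm higher than when flat. Flat, the leaf is flush with the plate and the dome's top lies at (50, -100) mm in the stage's frame, 51 mm above the bench: press straight down there.
- shim_fr (a joint): How far the far right corner's shim is pressed (rad): 0 to 0.06 at the start (bent up), 0.55 flat. Its hinge is at (90, -100) mm in the stage's frame, on the corner side; the domed end points to the plate's middle. It takes 4 to 10 N at the dome and stays where it is left. At a firm corner it jams about 60% of the way and stays bent.
- jar: Loose amber sample jar, 38 mm across, 45 mm high, standing near the middle of the plate. Origin: centre of its underside. To be left alone.
- bottle: Loose green bottle, 52 mm across, 100 mm high, on the bench to the left of the plate. Origin: centre of its underside. To be left alone.
- beaker: Loose clear beaker, 68 mm across, 85 mm high, on the bench to the right of the plate. Origin: centre of its underside. To be left alone.

How it is judged (in metres and radians):
On the way:
1. the rocking corner is pressed down until its dot has sunk 3 mm, with all four shims still bent up (height (world z) of any of corner_nl, corner_nr, corner_fl, corner_fr below 0.039 m and value of joint each of shim_nl, shim_nr, shim_fl, shim_fr below 0.12 rad), for 0.1 s.
At the end, for the whole second after the job is handed in: the rocking corner's shim lies flat (joint above 0.46 rad of 0.55), the other three are still bent up (below 0.12 rad), every corner of the plate is within 3 mm of its level height, and jar, bottle and beaker stand upright, at rest, within 30 mm of where they were (((value of joint shim_nl above 0.46 rad and value of joint each of shim_nr, shim_fl, shim_fr below 0.12 rad) or (value of joint shim_nr above 0.46 rad and value of joint each of shim_nl, shim_fl, shim_fr below 0.12 rad) or (value of joint shim_fl above 0.46 rad and value of joint each of shim_nl, shim_nr, shim_fr below 0.12 rad) or (value of joint shim_fr above 0.46 rad and value of joint each of shim_nl, shim_nr, shim_fl below 0.12 rad)) and height (world z) of corner_nl between 0.039 and 0.045 m and height (world z) of corner_nr between 0.039 and 0.045 m and height (world z) of corner_fl between 0.039 and 0.045 m and height (world z) of corner_fr between 0.039 and 0.045 m and distance of each of jar, bottle, beaker from where it was at the start of the episode below 0.03 m and angle between each of jar, bottle, beaker's own z axis and vertical below 0.15 rad and linear speed of each of jar, bottle, beaker below 0.02 m/s); the robot touches nothing.
It fails at once if a second shim is bent: two shims pressed beyond 0.12 rad (value of joint each of shim_nl, shim_nr above 0.12 rad or value of joint each of shim_fl, shim_nl above 0.12 rad or value of joint each of shim_fl, shim_nr above 0.12 rad or value of joint each of shim_fl, shim_fr above 0.12 rad or value of joint each of shim_fr, shim_nl above 0.12 rad or value of joint each of shim_fr, shim_nr above 0.12 rad).
It fails at once if the jar, bottle or beaker is lifted, carried or shifted by more than 30 mm, or tipped (distance of any of jar, bottle, beaker from where it was at the start of the episode above 0.03 m or angle between any of jar, bottle, beaker's own z axis and vertical above 0.35 rad).
It also fails if it takes over 64 s, if anything falls off the work surface, if the arm or the gripper's body presses on something with over 40 N, if the wrist force passes 120 N, or if a joint passes its speed limit or range.

## Robot

A 6-joint arm with a two-finger parallel gripper is mounted at the origin on the work surface. World frame = base frame: x ahead of the robot, y to its left, z up, the work surface at z = 0. Lengths are in m, angles in degrees, forces in N, time in s.
With the tool pointing down it reaches from about 0.35 to 0.975 m from the base axis. Payload 7.1 kg.
Tool frame: the origin (TCP) lies midway between the tips of the shut fingers; the grasp point (between the pads) lies 19 mm behind it (r.grip_depth is the distance from the TCP to the grasp point, in m); z points along the fingers, y is the line along which they close (so a half turn about z gives the same grasp; the last joint's range is limited). The gripper opens to 88 mm and grips with 3 to 60 N. Pads are 20 mm wide; open, the fingers measure 115 mm over their backs; the gripper's body (75 mm by 178 mm) begins 61 mm behind the grasp point.
Start: joints at [-1.089, 24.242, 93.386, -0, 62.372, -1.089], TCP at [0.625, 0, 0.223] pointing down, gripper open.
Joint ranges: [-172.04, 172.04], [-51.8, 120.97], [4.93, 147.93], [-75.15, 255.16], [6.16, 154.13], [-145.62, 145.62]. Speed limits (degrees/s): [136.94, 136.94, 172.46, 180, 180, 180].

## Interface

Orientations are given as [roll, pitch, yaw] about the fixed x, y, z axes, in that order (R = Rz(yaw) Ry(pitch) Rx(roll)).
In Python, from cell import r, vision, close_job gives the robot as it stands.
- The arm moves only by the tool jog_arm, never from a script. Its argument "rows" is text: rows parted by semicolons, each of 6 numbers parted by spaces: the shift along the tool's x, y, z as a fraction of full scale, then the turn, a rotation vector about the tool's x, y, z as a fraction of full scale. In form: tx ty tz ax ay az; .... A call has 1 to 5 rows; each row is the pose to reach, as a shift and turn from the pose commanded when the call began, along the tool's axes at that moment; what a row does not reach only later rows make up. Full scale, the value 1, is 0.15 m for a shift and 90 degrees for a turn. A row lasts 1/12 s, in which the tool goes at most 41.7 mm and 7.16 degrees, less where a joint would pass 70% of its speed; a pose out of reach is approached as far as the arm can. A call with a number of a shift or a turn outside -1 to 1 is refused whole. A call with a gripper value outside its range is refused whole. "fingers" is the opening, from -1 (shut) to 1 (fully open), set as the call begins (left out, the last holds). The fingers move at their own pace and stop on an object; "grip_force" is the grip in N (left out, the last holds). Time passes only in rows, so rows that repeat a pose let the fingers close. It gives the time, the measured TCP pose, the force, the opening and the grip force at its end, in the units of the state.
- r.state(): the state, without advancing time (a new reading comes with each control period).
- vision.get_image(name): name is "scene" or "side" or "wrist"; returns a dict with "image" (384x512x3 uint8, blue, green, red), "depth" (384x512 float32, m along the optical axis (not along the pixel's ray), 0 where there is no reading), "fx", "fy", "cx", "cy" (pixels), "extrinsics" (4x4, takes a point from camera to world coordinates). Camera axes: x right, y up, looking along -z (the intrinsics and any distortion apply to the point x, -y, -z); pixel columns grow to the right and rows downward; lengths in m; the calibration is good to about 2 mm. The wrist camera is an equidistant fisheye: a pixel r from the principal point sees the ray r / f radians off the axis. A picture is of the moment at which its call begins.
- close_job(): hands the job in; it is judged then, once.
The state is a dict: "t": time; "q": joint angles; "joint_velocities": joint speeds; "effort": joint torques, N m; "tool_pos": TCP position; "tool_rot": TCP orientation; "force": force on the tool from outside, world axes, zero at the start; "torque": the same for the moment, N m; "opening": finger opening in m; "finger_force": force on a finger pad.
Only numpy, scipy, OpenCV 4.12 (cv2) and the standard library are available. Lean on these libraries where they do the work, as an engineer would, in place of code of your own. Each camera call takes 0.05 s, during which the arm holds its last target. There are 200 camera calls.

## Working session

There is one attempt and no reset: what is moved stays moved. The work goes in short steps, Python scripts to look and compute and a tool call to move; the robot and the scene stay as the last step left them, time stands still between calls to the robot, and variables do not carry over. Pictures are saved under pics/ and viewed, at most 10 in all, crops included, and the job is handed in when it is done.

Besides the shell and the picture viewer there is one more tool, called after "Request:" in YAML: its name, and indented under it one key for each argument. jog_arm: Moves the arm, as the interface text tells. Its arguments: {"type":"object","properties":{"rows":{"type":"string"},"fingers":{"type":"number"},"grip_force":{"type":"number"}},"required":["rows"]}

```bash
mkdir -p pics; python3 - <<'E'
from cell import r, vision
import cv2,numpy as np,pickle
d={}
for n in("scene","side"):
    d[n]=vision.get_image(n); cv2.imwrite(f"pics/{n}0.png",d[n]["image"])
pickle.dump(d,open("d0.pkl","wb"))
s=r.state();print(s["t"],s["tool_pos"],s["tool_rot"],s["opening"],s["force"])
E
```

```text
0.1 [6.24503402e-01 3.92705728e-05 2.22002933e-01] [-1.79922340e+02 -7.69407924e-04  8.99997940e+01] 0.08800458440916806 [ 0.40935655 -0.07141885 -0.652755  ]
```

View pics/scene0.png

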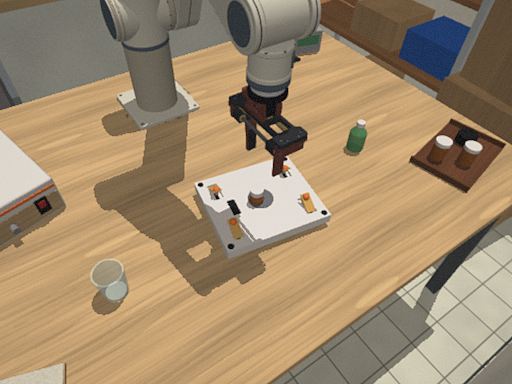

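View pics/side0.png

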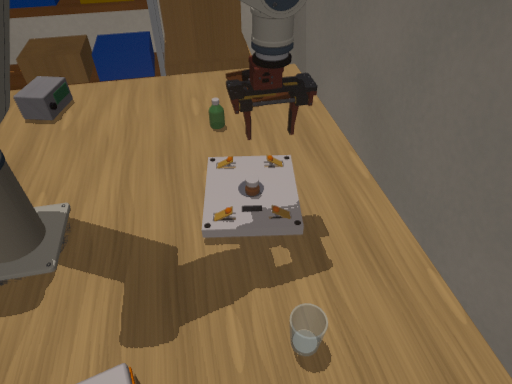

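The side view shows the four dots: NL (212,160), FL (287,157), FR (297,224), NR (208,225). The jar is at (252,188), with the bottle at (217,115) and the beaker at (307,330). I'll fit the stage pose from the dots.

```bash
cat >h.py <<'E'
import numpy as np,cv2
D=dict(nl=(-107,127),fl=(107,127),fr=(107,-127),nr=(-107,-127))
P=dict(nl=(-50,100),fl=(50,100),fr=(50,-100),nr=(-50,-100))
def ray(im,u,v,z):
    E=im["extrinsics"];d=E[:3,:3]@np.array([(u-im["cx"])/im["fx"],-(v-im["cy"])/im["fy"],-1]);o=E[:3,3]
    return o+d*(z-o[2])/d[2]
def refine(im,u,v,w=6):
    g=im["image"].max(2).astype(float)[v-w:v+w+1,u-w:u+w+1]
    m=np.clip(110-g,0,None);yy,xx=np.mgrid[v-w:v+w+1,u-w:u+w+1]
    return (m*xx).sum()/m.sum(),(m*yy).sum()/m.sum()
def fit(W):
    k=list(W);a=np.array([D[i] for i in k])/1e3;b=np.array([W[i][:2] for i in k])
    A=a-a.mean(0);B=b-b.mean(0)
    th=np.arctan2((A[:,0]*B[:,1]-A[:,1]*B[:,0]).sum(),(A*B).sum())
    R=np.array([[np.cos(th),-np.sin(th)],[np.sin(th),np.cos(th)]])
    t=b.mean(0)-R@a.mean(0);return th,R,t,b-(a@R.T+t)
E
python3 - <<'E'
import pickle;from h import *
np.set_printoptions(precision=4,suppress=True)
d=pickle.load(open("d0.pkl","rb"))
for n,px in dict(side=dict(nl=(212,160),fl=(287,157),fr=(297,224),nr=(208,225)),scene=dict(nr=(200,184),nl=(285,158),fl=(325,213),fr=(231,246))).items():
    im=d[n];W={}
    for k,(u,v) in px.items():
        q=refine(im,u,v,5);W[k]=ray(im,*q,.042);print(n,k,np.round(q,1),W[k])
    th,R,t,res=fit(W);print(th,t,res*1e3)
    for k in D: print(k,"dot",R@D[k]/1e3+t,"pad",R@P[k]/1e3+t)
im=d["side"];print("jar",ray(im,253,192,.042),"bottle",ray(im,217,126,0),"beaker",ray(im,306,345,0))
E
```

```text
side nl [212.2 159.4] [0.502  0.1724 0.042 ]
side fl [286.4 157.4] [0.7132 0.1366 0.042 ]
side fr [297.1 222.6] [ 0.6701 -0.1149  0.042 ]
side nr [207.  225.3] [ 0.4591 -0.0788  0.042 ]
-0.1691876733104174 [0.5861 0.0288] [[-0.0188  0.4062]
 [ 0.2639  0.5893]
 [-0.0912 -0.5297]
 [-0.1539 -0.4658]]
nl dot [0.502 0.172] pad [0.5536 0.1358]
fl dot [0.713 0.136] pad [0.6522 0.119 ]
fr dot [ 0.6702 -0.1144] pad [ 0.6185 -0.0782]
nr dot [ 0.4592 -0.0784] pad [ 0.52   -0.0613]
scene nr [199.9 184.3] [ 0.4573 -0.0808  0.042 ]
scene nl [283.1 157. ] [0.4929 0.1706 0.042 ]
scene fl [323.7 212.2] [0.7107 0.1344 0.042 ]
scene fr [230.4 246. ] [ 0.6685 -0.116   0.042 ]
-0.15848678258271814 [0.5824 0.0271] [[ 0.673   0.6715]
 [-3.8237  1.2333]
 [ 2.658  -1.1401]
 [ 0.4928 -0.7647]]
nl dot [0.4967 0.1694] pad [0.5488 0.1337]
fl dot [0.7081 0.1356] pad [0.6475 0.1179]
fr dot [ 0.668  -0.1152] pad [ 0.616  -0.0796]
nr dot [ 0.4567 -0.0815] pad [ 0.5172 -0.0638]
jar [0.589  0.0122 0.042 ] bottle [0.5442 0.4113 0.    ] beaker [ 0.6099 -0.3848  0.    ]
```

Request:
jog_arm:
  rows: "-0.76 0.305 0.88 0 0 0.108; -0.76 0.305 0.88 0 0 0.108; -0.76 0.305 0.88 0 0 0.108; -0.76 0.305 0.88 0 0 0.108; -0.76 0.305 0.88 0 0 0.108"
  fingers: -1
  grip_force: 20

```text
t: 0.52
tool_pos: [0.6689, -0.1167, 0.0856]
tool_rot: [-179.7, 0.0, 80.2]
force: [-1.0, 1.1, -0.2]
opening: 0.0581
finger_force: 0.0
```

Request:
jog_arm:
  rows: "0 0 0.1 0 0 0; 0 0 0.1 0 0 0; 0 0 0.1 0 0 0; 0 0 0.1 0 0 0; 0 0 0.1 0 0 0"

```text
t: 0.93
tool_pos: [0.6716, -0.1129, 0.0775]
tool_rot: [179.9, -0.0, 80.4]
force: [0.2, -0.3, 0.4]
opening: 0.0245
finger_force: 0.0
```

```bash
cat >w.py <<'E'
import sys
from cell import r,vision
from h import *
np.set_printoptions(precision=4,suppress=True)
s=r.state();print(s["t"],np.array(s["tool_pos"]),np.array(s["tool_rot"]),s["opening"],np.array(s["force"]))
th,t=-0.1692,np.array([.5861,.0288]);R=np.array([[np.cos(th),-np.sin(th)],[np.sin(th),np.cos(th)]])
print("stage xy mm",R.T@(np.array(s["tool_pos"])[:2]-t)*1e3)
if len(sys.argv)>1:
    im=vision.get_image(sys.argv[1]);cv2.imwrite(f"pics/{sys.argv[2]}.png",im["image"])
E
python3 w.py side fr1
```

```text
0.9333 [ 0.6716 -0.1129  0.0775] [179.8614  -0.0024  80.3597] 0.02453396741041588 [ 0.2225 -0.2959  0.4334]
stage xy mm [ 108.1069 -125.2796]
```

Request:
jog_arm:
  rows: "0 0 0.1 0 0 0; 0 0 0.18 0 0 0; 0 0 0.18 0 0 0; 0 0 0.18 0 0 0; 0 0 0.18 0 0 0"

```text
t: 1.4
tool_pos: [0.6705, -0.1139, 0.0481]
tool_rot: [-179.9, 0.0, 80.3]
force: [-0.0, 0.1, 0.5]
opening: 0.0
finger_force: 0.0
```

Request:
jog_arm:
  rows: "0 0 0.02 0 0 0; 0 0 0.03 0 0 0; 0 0 0.04 0 0 0; 0 0 0.05 0 0 0; 0 0 0.05 0 0 0"

```text
t: 1.82
tool_pos: [0.6709, -0.1141, 0.0416]
tool_rot: [180.0, 0.0, 80.3]
force: [-1.5, -0.7, 2.7]
opening: 0.0007
finger_force: 1.7
```

```bash
python3 w.py side fr2
```

```text
1.8167 [ 0.6709 -0.1141  0.0416] [179.9842   0.0011  80.2764] 0.0007305235946283413 [-1.4872 -0.6721  2.7341]
stage xy mm [ 107.654  -126.5388]
```

View pics/fr2.png

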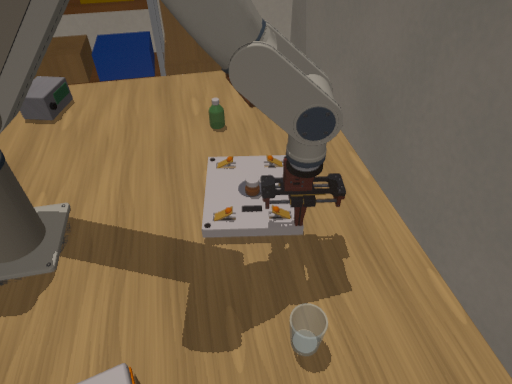

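The shut fingers are on the FR dot at about (298,224) and just touching, so I'll press further.

Request:
jog_arm:
  rows: "0 0 0.01 0 0 0; 0 0 0.02 0 0 0; 0 0 0.02 0 0 0; 0 0 0.02 0 0 0; 0 0 0.02 0 0 0"

```text
t: 2.28
tool_pos: [0.671, -0.1141, 0.0411]
tool_rot: [180.0, 0.0, 80.3]
force: [-8.2, 1.8, 21.9]
opening: 0.0003
finger_force: 11.2
```

FR is firm: 22 N with almost no sinking. Next is FL.

Request:
jog_arm:
  rows: "0 0 -0.2 0 0 0; 0.2 0 -0.3 0 0 0; 0.5 0 -0.3 0 0 0; 0.8 0 -0.3 0 0 0; 0.85 0 -0.3 0 0 0"

```text
t: 2.7
tool_pos: [0.6932, 0.0163, 0.0839]
tool_rot: [179.9, -0.1, 80.4]
force: [-0.0, -0.3, 0.6]
opening: 0.0004
finger_force: 0.0
```

Request:
jog_arm:
  rows: "0.28 0 0 0 0 0; 0.56 0 0 0 0 0; 0.84 0 0 0 0 0; 0.84 0 0.1 0 0 0; 0.84 0 0.24 0 0 0"

```text
t: 3.12
tool_pos: [0.7154, 0.1389, 0.0486]
tool_rot: [179.7, -0.1, 80.5]
force: [0.1, -0.3, -0.3]
opening: 0.0006
finger_force: 0.0
```

Request:
jog_arm:
  rows: "0 0 0.03 0 0 0; 0 0 0.04 0 0 0; 0 0 0.04 0 0 0; 0 0 0.04 0 0 0; 0 0 0.04 0 0 0"

```text
t: 3.53
tool_pos: [0.7136, 0.1356, 0.0416]
tool_rot: [-180.0, -0.0, 80.2]
force: [-0.4, 3.4, 4.9]
opening: 0.0003
finger_force: 2.5
```

```bash
python3 w.py
```

```text
3.5333 [0.7136 0.1356 0.0416] [-179.9959   -0.0357   80.2397] 0.0003192072673393058 [-0.4454  3.4247  4.8807]
stage xy mm [107.6755 126.7321]
```

Request:
jog_arm:
  rows: "0 0 0.01 0 0 0; 0 0 0.02 0 0 0; 0 0 0.02 0 0 0; 0 0 0.02 0 0 0; 0 0 0.02 0 0 0"

```text
t: 3.95
tool_pos: [0.7137, 0.1356, 0.0411]
tool_rot: [180.0, -0.0, 80.2]
force: [-8.5, 1.2, 22.6]
opening: 0.0004
finger_force: 11.1
```

FL is firm too. On to NL.

Request:
jog_arm:
  rows: "0 0 -0.2 0 0 0; 0 -0.2 -0.3 0 0 0; 0 -0.45 -0.3 0 0 0; 0 -0.7 -0.3 0 0 0; 0 -0.72 -0.3 0 0 0"

```text
t: 4.37
tool_pos: [0.5995, 0.1532, 0.0819]
tool_rot: [-179.6, 0.2, 80.3]
force: [0.4, 0.4, 0.0]
opening: 0.0002
finger_force: 0.0
```

Request:
jog_arm:
  rows: "0 -0.28 0 0 0 0; 0 -0.56 0 0 0 0; 0 -0.71 0 0 0 0; 0 -0.71 0.1 0 0 0; 0 -0.71 0.24 0 0 0"

```text
t: 4.78
tool_pos: [0.5022, 0.172, 0.0482]
tool_rot: [179.9, -0.0, 80.3]
force: [-0.6, -0.3, 0.5]
opening: 0.0005
finger_force: 0.0
```

Request:
jog_arm:
  rows: "0 0 0.03 0 0 0; 0 0 0.04 0 0 0; 0 0 0.04 0 0 0; 0 0 0.04 0 0 0; 0 0 0.04 0 0 0"

```text
t: 5.2
tool_pos: [0.5029, 0.172, 0.0418]
tool_rot: [179.9, -0.0, 80.3]
force: [-0.2, -0.4, 0.8]
opening: 0.0005
finger_force: 0.4
```

```bash
python3 w.py
```

```text
5.2 [0.5029 0.172  0.0418] [179.937   -0.0245  80.2613] 0.0005048583072495919 [-0.2188 -0.3999  0.843 ]
stage xy mm [-106.1412  127.1445]
```

Request:
jog_arm:
  rows: "0 0 0.01 0 0 0; 0 0 0.02 0 0 0; 0 0 0.02 0 0 0; 0 0 0.02 0 0 0; 0 0 0.02 0 0 0"

```text
t: 5.62
tool_pos: [0.5028, 0.1722, 0.0386]
tool_rot: [179.9, -0.0, 80.3]
force: [1.9, -1.5, 4.3]
opening: 0.0007
finger_force: 2.5
```

NL sinks, giving only 4 N at 3.4 mm. I'll press a little deeper to make it certain.

Request:
jog_arm:
  rows: "0 0 0.015 0 0 0; 0 0 0.03 0 0 0; 0 0 0.03 0 0 0; 0 0 0.03 0 0 0; 0 0 0.03 0 0 0"

```text
t: 6.03
tool_pos: [0.5027, 0.1722, 0.0344]
tool_rot: [179.9, -0.0, 80.3]
force: [-1.3, -1.7, 11.7]
opening: 0.0004
finger_force: 5.5
```

```bash
python3 w.py
```

```text
6.0333 [0.5027 0.1722 0.0344] [179.9379  -0.0257  80.2847] 0.00043508275579659365 [-1.2636 -1.712  11.674 ]
stage xy mm [-106.3619  127.3397]
```

NL has sunk 7.6 mm, so the rocking corner is confirmed. Next I lift and go over its dome at (-50, 100).

Request:
jog_arm:
  rows: "0 0 -0.05 0 0 0; 0 0 -0.15 0 0 0; 0 0 -0.37 0 0 0; 0 0 -0.37 0 0 0; 0 0 -0.37 0 0 0"

```text
t: 6.45
tool_pos: [0.503, 0.1725, 0.0904]
tool_rot: [179.9, -0.1, 80.3]
force: [-0.7, -0.1, 0.8]
opening: 0.0001
finger_force: 0.0
```

Request:
jog_arm:
  rows: "-0.18 0.375 0 0 0 0; -0.18 0.375 0 0 0 0; -0.18 0.375 0 0 0 0; -0.18 0.375 0 0 0 0; -0.18 0.375 0.05 0 0 0"

```text
t: 6.87
tool_pos: [0.5523, 0.1361, 0.0813]
tool_rot: [-180.0, 0.0, 80.3]
force: [0.2, 0.4, -0.1]
opening: 0.0006
finger_force: 0.0
```

```bash
python3 w.py side dome && python3 -c "
import cv2;i=cv2.imread('pics/dome.png');cv2.imwrite('pics/domec.png',cv2.resize(i[120:250,170:330],None,fx=4,fy=4,interpolation=2))"
```

```text
6.8667 [0.5523 0.1361 0.0813] [-179.9634    0.0016   80.2577] 0.0005576693643169996 [ 0.1562  0.3717 -0.1042]
stage xy mm [-51.3742 100.0976]
```

View pics/domec.png

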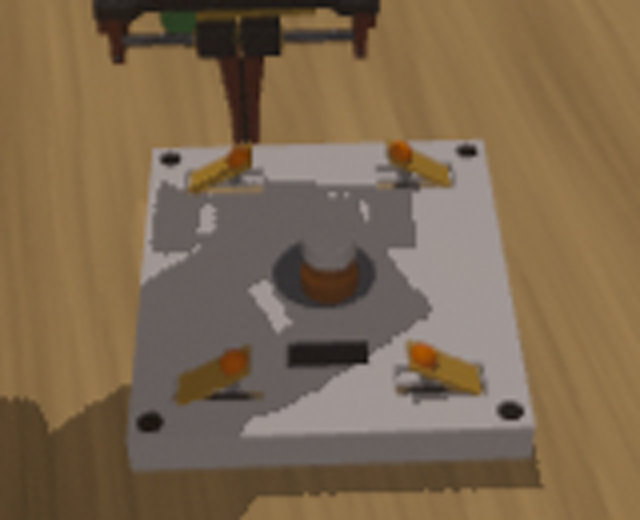

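The fingertip at crop (245,140) is right above the NL dome at (240,157), and the jar stands undisturbed. I'll press down in steps.

Request:
jog_arm:
  rows: "0 0 0.04 0 0 0; 0 0 0.06 0 0 0; 0 0 0.08 0 0 0; 0 0 0.10 0 0 0; 0 0 0.12 0 0 0"

```text
t: 7.33
tool_pos: [0.5539, 0.1364, 0.0639]
tool_rot: [179.9, -0.0, 80.3]
force: [1.5, -0.4, 4.9]
opening: 0.0002
finger_force: 2.8
```

Request:
jog_arm:
  rows: "0 0 0.02 0 0 0; 0 0 0.04 0 0 0; 0 0 0.06 0 0 0; 0 0 0.08 0 0 0; 0 0 0.08 0 0 0"

```text
t: 7.75
tool_pos: [0.5562, 0.1363, 0.0527]
tool_rot: [179.7, -0.1, 80.3]
force: [3.3, 0.1, 3.9]
opening: 0.0006
finger_force: 2.7
```

```bash
python3 w.py
```

```text
7.75 [0.5562 0.1363 0.0527] [179.6546  -0.1139  80.2841] 0.0005989709868358289 [3.3315 0.0936 3.9323]
stage xy mm [-47.6087 100.9121]
```

Request:
jog_arm:
  rows: "0 0 0.01 0 0 0; 0 0 0.02 0 0 0; 0 0 0.03 0 0 0; 0 0 0.03 0 0 0; 0 0 0.03 0 0 0"

```text
t: 8.17
tool_pos: [0.5546, 0.1362, 0.0487]
tool_rot: [179.8, -0.1, 80.3]
force: [2.2, -0.9, 15.0]
opening: 0.0002
finger_force: 7.5
```

Request:
jog_arm:
  rows: "0 0 0.01 0 0 0; 0 0 0.015 0 0 0; 0 0 0.015 0 0 0; 0 0 0.015 0 0 0; 0 0 0.015 0 0 0"

```text
t: 8.58
tool_pos: [0.5548, 0.1363, 0.048]
tool_rot: [179.8, -0.1, 80.3]
force: [-2.2, -2.1, 32.3]
opening: 0.0002
finger_force: 15.5
```

It has bottomed out (32 N at z 48 mm). I'll lift straight up and check.

Request:
jog_arm:
  rows: "0 0 -0.02 0 0 0; 0 0 -0.1 0 0 0; 0 0 -0.3 0 0 0; 0 0 -0.6 0 0 0; 0 0 -0.8 0 0 0"

```text
t: 9.0
tool_pos: [0.5512, 0.1358, 0.1659]
tool_rot: [-179.8, 0.1, 80.3]
force: [0.7, -0.2, 1.3]
opening: 0.0006
finger_force: 0.0
```

Request:
jog_arm:
  rows: "0 0 -0.15 0 0 0; 0 0 -0.15 0 0 0; 0 0 -0.15 0 0 0; 0 0 -0.15 0 0 0; 0 0 -0.15 0 0 0"

```text
t: 9.42
tool_pos: [0.5514, 0.1357, 0.1855]
tool_rot: [-179.8, 0.1, 80.3]
force: [0.0, -0.1, -0.8]
opening: 0.0006
finger_force: 0.0
```

```bash
python3 w.py side end && python3 -c "
import cv2;i=cv2.imread('pics/end.png');cv2.imwrite('pics/endc.png',cv2.resize(i[90:250,170:330],None,fx=3.75,fy=3.75,interpolation=2))"
```

```text
9.4167 [0.5514 0.1357 0.1855] [-179.7804    0.087    80.2806] 0.0005876985838364195 [ 0.0301 -0.1247 -0.8491]
stage xy mm [-52.2395  99.5051]
```

View pics/endc.png

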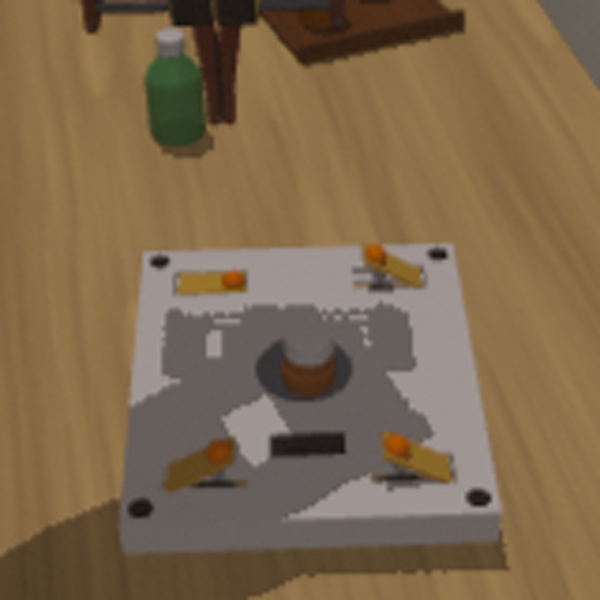

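The NL leaf at crop (210,282) now lies flat in its window. The other three are still bent up, the jar and bottle are standing, and the arm is clear, so I'm handing in.

```bash
python3 -c "
from cell import close_job
print(close_job())"
```

```text
the job is handed in; nothing more can be done
None
```

The near left corner was the one that rocked (it sank 7.6 mm; both far corners were firm, near right not needed); its shim is now pressed flat, the other three are still bent up, the jar and bottle stand undisturbed, the arm never went near the beaker, and the job is handed in, with no verdict shown.

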